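Return the cleaned microscope objectives to their matching storage nests

TASK

The four cleaned microscope objectives stand in the white drying rack. Move each one into the aluminium storage nest whose well matches its diameter, standing upright on its mount end and fully down on the well floor. Do not let an objective fall over, and leave the small brown bottle by the racks standing where it is.

Things in the scene. Friction and masses are not known exactly. Their poses are not given: they have to be found in the camera images.
- objective_macro: Loose microscope objective, widest and shortest of the four: a squat silver barrel with a broad flat glass front. 40 mm diameter, 44 mm tall; the barrel is full-width from its foot up to 34 mm (dark knurled ring at 26 to 34 mm), above that the narrower nose. Stands upright on its mount end. Origin: centre of the foot; z up along the barrel. 200 g, give or take 30 percent.
- objective_low: Loose microscope objective, second widest: silver barrel with a straight, narrower (24 mm) nose. 33 mm diameter, 52 mm tall; the barrel is full-width from its foot up to 38 mm (dark knurled ring at 30 to 38 mm), above that the narrower nose. Stands upright on its mount end. Origin: centre of the foot; z up along the barrel. 160 g, give or take 30 percent.
- objective_mid: Loose microscope objective, third widest: silver barrel with a conical nose tapering to 14 mm. 26 mm diameter, 59 mm tall; the barrel is full-width from its foot up to 40 mm (dark knurled ring at 32 to 40 mm), above that the narrower nose. Stands upright on its mount end. Origin: centre of the foot; z up along the barrel. 120 g, give or take 30 percent.
- objective_oil: Loose microscope objective, slimmest and tallest: thin silver barrel with a stepped nose tapering to a 7 mm tip. 19 mm diameter, 66 mm tall; the barrel is full-width from its foot up to 44 mm (dark knurled ring at 36 to 44 mm), above that the narrower nose. Stands upright on its mount end. Origin: centre of the foot; z up along the barrel. 90 g, give or take 30 percent.
- nest_macro: Nest for the 40 mm objective: fixed aluminium block 60 x 60 x 20 mm with a round well in its top, 46 mm wide (54 at the chamfered mouth), 10 mm deep, dark floor. One of four in a row, in any order, 62 mm apart on a dark rail 70 x 262 mm (end stops 18 mm high). Origin: centre of its underside, 8 mm over the worktop: well floor 10, block top 20 mm above it. z up, y along the row.
- nest_low: Nest for the 33 mm objective: fixed aluminium block 60 x 60 x 20 mm with a round well in its top, 39 mm wide (47 at the chamfered mouth), 10 mm deep, dark floor. One of four in a row, in any order, 62 mm apart on a dark rail 70 x 262 mm (end stops 18 mm high). Origin: centre of its underside, 8 mm over the worktop: well floor 10, block top 20 mm above it. z up, y along the row.
- nest_mid: Nest for the 26 mm objective: fixed aluminium block 60 x 60 x 20 mm with a round well in its top, 32 mm wide (40 at the chamfered mouth), 10 mm deep, dark floor. One of four in a row, in any order, 62 mm apart on a dark rail 70 x 262 mm (end stops 18 mm high). Origin: centre of its underside, 8 mm over the worktop: well floor 10, block top 20 mm above it. z up, y along the row.
- nest_oil: Nest for the 19 mm objective: fixed aluminium block 60 x 60 x 20 mm with a round well in its top, 25 mm wide (33 at the chamfered mouth), 10 mm deep, dark floor. One of four in a row, in any order, 62 mm apart on a dark rail 70 x 262 mm (end stops 18 mm high). Origin: centre of its underside, 8 mm over the worktop: well floor 10, block top 20 mm above it. z up, y along the row.
- drying_rack: Fixed white bar in which the objectives stand at the start, in any order: 64 x 252 mm, 14 mm tall. Origin: centre of its underside on the worktop; y along the row, z up. Four equal round wells 49 mm wide, 6 mm deep (floor 8 mm above the worktop) at y = -93, -31, 31 and 93 mm; each objective stands loosely within 4 mm of a well's centre.
- oil_bottle: Bystander: loose small brown dropper bottle with a black cap, 27 mm diameter, 72 mm tall, standing on the worktop near the work. Origin: centre of its underside.

How it is judged:
By the outcome, as a careful person would: the job done as asked, in the order asked, and still so for the second after the job is handed in, with the robot touching nothing.
It also fails if it takes over 112 s, if anything falls off the work surface, if the arm or the gripper's body presses on something with over 40 N, if the wrist force passes 120 N, or if a joint passes its speed limit or range.

ROBOT

A 6-joint arm with a two-finger parallel gripper is mounted at the origin on a cart in front of the work surface, level with it; the furniture and walls round the work are solid. World frame = base frame: x ahead of the robot, y to its left, z up, the work surface at z = 0. Lengths are in m, angles in rad, forces in N, time in s.
With the tool pointing down it reaches from about 0.3 to 0.775 m from the base axis. Payload 14.6 kg.
Tool frame: the origin (TCP) lies at the very end of the fingers, on their centre line; the grasp point (between the pads) lies 19 mm behind it; z points along the fingers, y is the line along which they close (so a half turn about z gives the same grasp; the last joint's range is limited). The gripper opens to 94 mm and grips with 3 to 60 N. Pads are 16 mm wide; open, the fingers measure 119 mm over their backs; the gripper's body (75 mm by 177 mm) begins 78 mm behind the grasp point.
Start: joints at [1.222, 0.3, 1.521, -0, 1.321, -0.067], TCP at [0.153, 0.528, 0.205] pointing down, gripper open.
Joint ranges: [-3.03, 3.03], [-0.79, 2.21], [0.23, 2.52], [-1.04, 4.18], [0, 3.07], [-2.55, 2.55]. Speed limits (rad/s): [2.22, 2.22, 2.57, 3.14, 3.14, 3.14].

INTERFACE

Orientations are given as [roll, pitch, yaw] about the fixed x, y, z axes, in that order (R = Rz(yaw) Ry(pitch) Rx(roll)).
In Python, from station import ctrl, camera, camera_info, finder gives the robot as it stands.
- The arm moves only by the tool carry_out, never from a script. Its argument "motion" is a list of rows, each a list of 2 entries, a list of its own where there are three numbers: the shift along the tool's x, y, z as a fraction of full scale, then the turn about the tool's z as a fraction of full scale. A call has 1 to 12 rows; each row is the pose to reach, as a shift and turn from the pose commanded when the call began, along the tool's axes at that moment, turning the shorter way round; what a row does not reach only later rows make up. Full scale, the value 1, is 200 mm for a shift and 360 degrees for a turn. A row lasts 1/10 s, in which the tool goes at most 50 mm and 8.59 degrees, less where a joint would pass 70% of its speed; a pose out of reach is approached as far as the arm can. A call with a number of a shift or a turn outside -1 to 1 is refused whole. A call with a gripper value outside its range is refused whole. "hand" is the closure, from -1 (fully open) to 1 (shut), set as the call begins (left out, the last holds). The fingers move at their own pace and stop on an object; "force" is the grip in N (left out, the last holds). Time passes only in rows, so rows that repeat a pose let the fingers close. It gives the time, the measured TCP pose, the force, the opening and the grip force at its end, in the units of the state.
- ctrl.get_obs(): the state, without advancing time (a new reading comes with each control period).
- camera(name): name is "scene" or "top" or "wrist"; returns (picture, depth): 400x640x3 uint8, blue, green, red; 400x640 float32, m along the optical axis (not along the pixel's ray), 0 where there is no reading.
- camera_info(name): a dict with "camera_matrix" (3x3 intrinsics, pixels), "dist_coeffs" ([k1, k2, p1, p2, k3] as OpenCV has them; the pictures are not rectified), "origin" and "attitude" of the camera in the world. Camera axes: x right, y down, z forward; pixel columns grow to the right and rows downward; lengths in m; the calibration is good to about 2 mm. A picture is of the moment at which its call begins: read the wrist's pose just before it. camera_info takes no time and is no camera call; for the wrist camera it gives the pose at the moment of the call.
- ctrl.hand_in(): hands the job in; it is judged then, once.
Trained networks look in the newest picture that a camera, given by its name, has taken for a name from the list of things; names that differ only in an ending like _2 or _b are one class to them, and where a whole thing is asked for, a point or a joint stands for the part that bears it (a point fixed in the world has none). Each returns a list of dicts, best first, with "conf" (0 to 1); they miss things now and then, are a little off and sometimes report something else, mostly with a low value. They report only what shows in the picture. A call takes as long as a camera call.
- finder.boxes_of(camera, query): "location" ([column, row] in pixels, amid what is visible of it).
- finder.cut_out(camera, query): "mask" (400x640 bool, what is visible of it) and "location" ([column, row] in pixels, amid what is visible of it).
- finder.pinpoint(camera, query): "location" ([column, row] in pixels: a listed point, or the origin of a listed thing).
The state is a dict: "time_s": time; "qpos": joint angles; "joint_vel": joint speeds; "tau": joint torques, N m; "ee_pos": TCP position; "eef_rot": TCP orientation; "force": force on the tool from outside, world axes, zero at the start; "moment": the same for the moment, N m; "grip_width": finger opening in m; "grip_force": force on a finger pad.
Only numpy, scipy, OpenCV 4.12 (cv2) and the standard library are available. Lean on these libraries where they do the work, as an engineer would, in place of code of your own. Each camera call takes 0.05 s, during which the arm holds its last target. There are 200 camera calls.

## Working session

There is one attempt and no reset: what is moved stays moved. The work goes in short steps, Python scripts to look and compute and a tool call to move; the robot and the scene stay as the last step left them, time stands still between calls to the robot, and variables do not carry over. Pictures are saved under pics/ and viewed, at most 14 in all, crops included, and the job is handed in when it is done.

Besides the shell and the picture viewer there is one more tool, called after "Emit:" as name([rows], argument=value, ...), one row to a line, values as JSON. carry_out: Moves the arm, as the interface text tells. Its arguments: {"type":"object","properties":{"motion":{"type":"array","items":{"type":"array"}},"hand":{"type":"number"},"force":{"type":"number"}},"required":["motion"]}

```bash
ls; mkdir -p pics; python3 - <<'E'
from station import ctrl,camera,camera_info,finder
import cv2,numpy as np
o=ctrl.get_obs();print({k:np.round(v,3) for k,v in o.items()})
ims=[]
for n in ("scene","top"):
    p,d=camera(n);ims.append(p)
    ci=camera_info(n);print(n,ci)
    for q in ["objective_macro","objective_low","objective_mid","objective_oil","nest_macro","nest_low","nest_mid","nest_oil","drying_rack","oil_bottle"]:
        r=finder.pinpoint(n,q);print(q,[(np.round(x['location'],1),round(x['conf'],2)) for x in r[:3]])
cv2.imwrite('pics/s.png',ims[0]);cv2.imwrite('pics/t.png',ims[1])
E
```

```text
pics
{'time_s': np.float64(0.0), 'qpos': array([ 1.222,  0.3  ,  1.522, -0.   ,  1.321, -0.067]), 'joint_vel': array([ 0.   , -0.   ,  0.001, -0.001,  0.002,  0.001]), 'tau': array([-1.0000e-03, -5.3182e+01, -3.5271e+01,  7.1000e-02,  2.5000e-02,
       -0.0000e+00]), 'ee_pos': array([0.153, 0.528, 0.205]), 'eef_rot': array([-3.14, -0.  ,  2.86]), 'force': array([-0.113, -0.122, -0.973]), 'moment': array([-0.013, -0.022,  0.004]), 'grip_force': np.float64(0.0), 'grip_width': np.float64(0.094)}
scene {'camera_matrix': array([[508.2447845 ,   0.        , 322.23547142],
       [  0.        , 508.2447845 , 198.33145358],
       [  0.        ,   0.        ,   1.        ]]), 'dist_coeffs': array([0.04716033, 0.        , 0.        , 0.        , 0.        ]), 'origin': array([-0.09969156, -0.64900618,  0.64755449]), 'attitude': array([-2.23120404,  0.02370942, -0.88075283])}
objective_macro [(array([286.6, 217.5]), 0.8)]
objective_low [(array([243.6, 193.7]), 0.81)]
objective_mid [(array([227.8, 179.2]), 0.73)]
objective_oil [(array([264. , 207.7]), 0.65)]
nest_macro [(array([396.1, 210.9]),
[... 537 characters left out ...]
y([-0.02663302,  0.        ,  0.        ,  0.        ,  0.        ]), 'origin': array([ 0.34497933, -0.15937871,  1.31228509]), 'attitude': array([-3.02585943e+00,  2.34391391e-03, -1.59437906e+00])}
objective_macro [(array([293.2, 227.2]), 0.65)]
objective_low [(array([248.9, 221.7]), 0.44)]
objective_mid [(array([224.1, 219.5]), 0.51)]
objective_oil [(array([272.2, 222.8]), 0.55)]
nest_macro [(array([353.3, 168.1]), 0.72), (array([378. , 173.2]), 0.71)]
nest_low [(array([331.7, 163.8]), 0.85)]
nest_mid [(array([375.4, 172.3]), 0.96), (array([247.9, 222.8]), 0.68)]
nest_oil [(array([398.6, 175.4]), 0.95)]
drying_rack [(array([257.2, 227.3]), 0.92)]
oil_bottle [(array([230.3, 171.8]), 0.57)]
```

```bash
cat > h.py <<'E'
from station import ctrl,camera,camera_info,finder
import cv2,numpy as np
from scipy.spatial.transform import Rotation as Ro
def ray(n,uv,ci=None):
    ci=ci or camera_info(n)
    p=cv2.undistortPoints(np.array(uv,float).reshape(-1,1,2),ci['camera_matrix'],ci['dist_coeffs']).reshape(-1,2)
    return np.array(ci['origin']),np.c_[p,np.ones(len(p))]@Ro.from_euler('xyz',ci['attitude']).as_matrix().T
def at_z(n,uv,z,ci=None):
    o,d=ray(n,uv,ci);return o+d*((z-o[2])/d[:,2])[:,None]
def tri(a,b):
    (o1,d1),(o2,d2)=a,b
    out=[]
    for x,y in zip(d1,d2):
        s=np.linalg.lstsq(np.c_[x,-y],o2-o1,rcond=None)[0]
        P,Q=o1+s[0]*x,o2+s[1]*y; out.append(np.r_[(P+Q)/2,np.linalg.norm(P-Q)])
    return np.array(out)
E
python3 - <<'E'
from h import *
np.set_printoptions(precision=4,suppress=True)
N="macro low mid oil nmacro nlow nmid noil rack bottle".split()
S=[(286.6,217.5),(243.6,193.7),(227.8,179.2),(264,207.7),(396.1,210.9),(373.9,194.4),(420.4,225.2),(447.7,241.9),(252.4,199.9),(275.6,157.2)]
T=[(293.2,227.2),(248.9,221.7),(224.1,219.5),(272.2,222.8),(353.3,168.1),(331.7,163.8),(375.4,172.3),(398.6,175.4),(257.2,227.3),(230.3,171.8)]
r=tri(ray('scene',S),ray('top',T))
t=at_z('top',T,.008)
for n,a,b in zip(N,r,t):print(n,a,b[:2])
a=cv2.imread('pics/s.png')[110:290,180:500];cv2.imwrite('pics/s2.png',cv2.resize(a,None,fx=2.5,fy=2.5,interpolation=2))
a=cv2.imread('pics/t.png')[120:270,180:440];cv2.imwrite('pics/t2.png',cv2.resize(a,None,fx=3,fy=3,interpolation=2))
E
```

```text
macro [ 0.4324 -0.0914  0.0066  0.0122] [ 0.4279 -0.0873]
low [0.4431 0.0295 0.0036 0.0055] [0.4449 0.0271]
mid [0.452  0.0913 0.0085 0.0001] [0.4521 0.0914]
oil [ 0.4401 -0.0311 -0.0024  0.0032] [ 0.4406 -0.0331]
nmacro [ 0.5818 -0.2507  0.007   0.0086] [ 0.5789 -0.2472]
nlow [ 0.5918 -0.1925  0.0151  0.0045] [ 0.5917 -0.191 ]
nmid [ 0.5702 -0.3099  0.0089  0.013 ] [ 0.5664 -0.3046]
noil [ 0.5611 -0.3714  0.0075  0.0148] [ 0.5568 -0.365 ]
rack [0.4334 0.0033 0.0048 0.0088] [0.4298 0.0058]
bottle [0.5791 0.0736 0.0061 0.005 ] [0.5769 0.075 ]
```

View pics/s2.png

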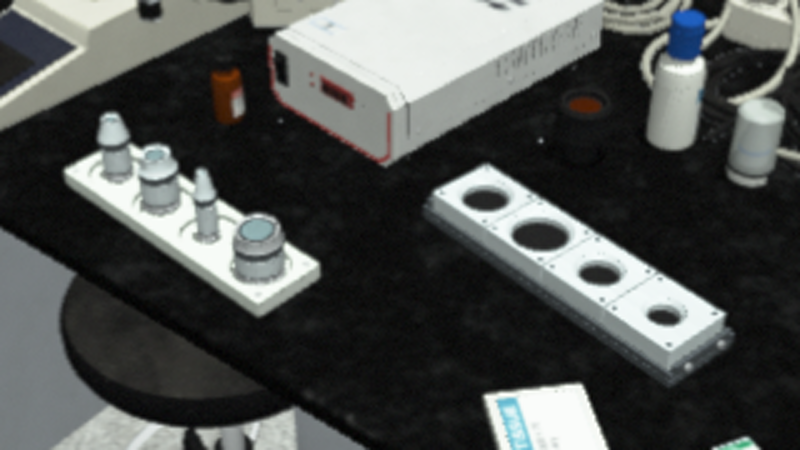

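View pics/t2.png

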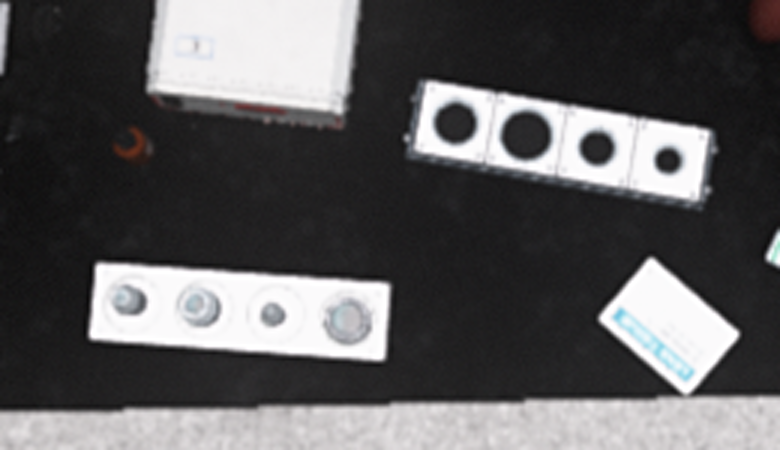

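The pictures show the rack order from the left in the top view: mid (224,220), low (249,222), oil (272,224) and macro (294,227). The nests run low (332,163), macro (355,165), mid (379,169), oil (402,173). The bottle is at (224,168), and a box stands at the left end of the nests. Next I'll move the wrist camera over the work.

```bash
cat >> h.py <<'E'
def go(xyz,yaw,start=None,syaw=None):
    """fractions of full scale for a move to xyz,yaw from start (default measured pose)"""
    o=ctrl.get_obs(); p=o['ee_pos'] if start is None else np.array(start); R=Ro.from_euler('xyz',o['eef_rot'] if syaw is None else [np.pi,0,syaw])
    s=R.inv().apply(np.array(xyz)-p)/.2
    y0=R.as_euler('xyz')[2]; dy=(yaw-y0+np.pi)%(2*np.pi)-np.pi
    return np.round(s,4),round(-dy/(2*np.pi),4)
E
python3 - <<'E'
from h import *
ci=camera_info('wrist');o=ctrl.get_obs()
R=Ro.from_euler('xyz',o['eef_rot'])
print(R.inv().apply(ci['origin']-o['ee_pos']), (R.inv()*Ro.from_euler('xyz',ci['attitude'])).as_matrix().round(3),ci['camera_matrix'][0,0])
print(go((.40,.2,.30),1.5)); print(go((.40,0,.30),1.5,(.4,.2,.3),1.5))
p,d=camera('top')
b=at_z('top',[(250,145),(297,150),(232,152),(295,160)],.08);print(b, d[145,250],d[150,285],d[155,260],d[165,260])
E
```

```text
[ 0.08221032 -0.00072509 -0.17848026] [[ 0.    -0.959 -0.283]
 [ 1.     0.    -0.   ]
 [ 0.    -0.283  0.959]] 356.70831932856316
(array([-1.643 , -1.2333, -0.4728]), np.float64(0.2164))
(array([-0.9975,  0.0707,  0.    ]), np.float64(-0.0))
[[ 0.63052038  0.01277567  0.08      ]
 [ 0.61496234 -0.10398403  0.08      ]
 [ 0.61388807  0.05769082  0.08      ]
 [ 0.58983436 -0.0985746   0.08      ]] 1.2474002 1.2534119 1.2679452 1.3351806
```

```bash
python3 - <<'E'
from h import *
print(go((.30,.40,.22),2.2)); print(go((.41,.2,.22),1.5,(.3,.40,.22),2.2));print(go((.43,0.02,.22),1.5,(.41,.2,.22),1.5))
E
```

```text
(array([-0.8846, -0.4117, -0.0727]), np.float64(0.105))
(array([-1.1322, -0.1438, -0.    ]), np.float64(0.1114))
(array([-0.8907,  0.1634,  0.    ]), np.float64(-0.0))
```

Emit:
carry_out([
  [[-0.44, -0.2, -0.07], 0.05],
  [[-0.88, -0.41, -0.07], 0.105],
  [[-0.88, -0.41, -0.07], 0.105],
  [[-0.88, -0.41, -0.07], 0.105],
  [[-0.88, -0.41, -0.07], 0.105],
  [[-0.88, -0.41, -0.07], 0.105],
], hand=-1)

```text
time_s: 1.75
ee_pos: [0.3, 0.4, 0.2196]
eef_rot: [3.141, -0.0, 2.197]
force: [-0.4, -0.1, -0.0]
grip_width: 0.0942
grip_force: 0.0
```

Emit:
carry_out([
  [[-0.3, 0, 0], 0.02],
  [[-1.0, -0.14, 0], 0.11],
  [[-1.0, -0.14, 0], 0.11],
  [[-1.0, -0.14, 0], 0.11],
  [[-1.0, -0.14, 0], 0.11],
  [[-1.0, -0.14, 0], 0.11],
  [[-1.0, -0.14, 0], 0.11],
])

```text
time_s: 2.45
ee_pos: [0.3939, 0.2233, 0.2194]
eef_rot: [-3.141, -0.0, 1.515]
force: [-0.9, 0.1, -0.8]
grip_width: 0.0938
grip_force: 0.0
```

Emit:
carry_out([
  [[-1, 0.16, 0], 0],
  [[-1, 0.16, 0], 0],
  [[-1, 0.16, 0], 0],
  [[-1, 0.16, 0], 0],
  [[-1, 0.16, 0], 0],
  [[-1, 0.16, 0], 0],
  [[-1, 0.16, 0], 0],
])

```text
time_s: 3.15
ee_pos: [0.4138, 0.0223, 0.2194]
eef_rot: [-3.142, -0.0, 1.513]
force: [-1.2, -0.4, 0.8]
grip_width: 0.0942
grip_force: 0.0
```

```bash
cat > look.py <<'E'
from h import *
import sys,pickle
tag=sys.argv[1];O=ctrl.get_obs();ci=camera_info('wrist');p,d=camera('wrist')
cv2.imwrite(f'pics/{tag}.png',p);res={}
for q in sys.argv[2:]:
    r=finder.pinpoint('wrist',q);c=finder.cut_out('wrist',q)
    res[q]=(r,c)
    print(q,[(np.round(x['location'],1),round(x['conf'],2)) for x in r[:2]],[(np.round(x['location'],1),round(x['conf'],2)) for x in c[:2]])
pickle.dump((ci,p,d,res,O),open(f'{tag}.pkl','wb'))
E
python3 look.py w1 objective_macro objective_low objective_mid objective_oil drying_rack
```

```text
objective_macro [(array([338.7, 256.6]), 0.56)] [(array([342.2, 265.7]), 0.57)]
objective_low [(array([347.9, 154.6]), 0.69)] [(array([350. , 160.2]), 0.68)]
objective_mid [(array([351. ,  98.1]), 0.83)] [(array([354.9,  96.9]), 0.59)]
objective_oil [(array([340.3, 206.3]), 0.73)] [(array([344. , 214.9]), 0.69)]
drying_rack [(array([345.1, 178. ]), 0.75)] [(array([331.7, 158.4]), 0.71)]
```

View pics/w1.png

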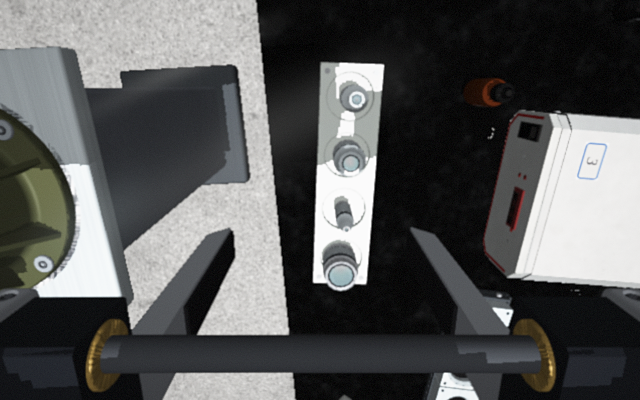

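Emit:
carry_out([
  [[-0.25, 0, 0], 0],
  [[-0.25, 0, 0], 0],
  [[-0.25, 0, 0], 0],
  [[-0.25, 0, 0], 0],
])

```text
time_s: 4.1
ee_pos: [0.4108, -0.0286, 0.2195]
eef_rot: [3.142, -0.0, 1.509]
force: [-0.4, 0.4, 0.0]
grip_width: 0.0939
grip_force: 0.0
```

```bash
python3 look.py w2 objective_macro objective_low objective_mid objective_oil drying_rack
python3 - <<'E'
import pickle
from h import *
np.set_printoptions(precision=4,suppress=True)
a=pickle.load(open('w1.pkl','rb'));b=pickle.load(open('w2.pkl','rb'))
for q in a[3]:
    if a[3][q][0] and b[3][q][0]:
        u,v=a[3][q][0][0]['location'],b[3][q][0][0]['location']
        print(q,tri(ray('',[u],a[0]),ray('',[v],b[0])),at_z('',[u],.008,a[0])[0,:2],at_z('',[v],.008,b[0])[0,:2])
E
```

```text
objective_macro [(array([342.7, 216. ]), 0.95)] [(array([341.7, 225.1]), 0.9)]
objective_low [(array([350.2, 106. ]), 0.65)] [(array([352.6, 107.1]), 0.88)]
objective_mid [(array([351.7,  43.4]), 0.93)] [(array([356.3,  42.9]), 0.73)]
objective_oil [(array([340.6, 164.5]), 0.65)] [(array([344.2, 168.5]), 0.76), (array([442.7, 394.5]), 0.28)]
drying_rack [(array([346.3, 130.2]), 0.97)] [(array([343. , 120.7]), 0.73)]
objective_macro [[ 0.4312 -0.09    0.0178  0.0035]] [ 0.4297 -0.0947] [ 0.4333 -0.094 ]
objective_low [[0.4453 0.0308 0.0171 0.0014]] [0.4452 0.0291] [0.4467 0.0302]
objective_mid [[0.4491 0.09   0.0259 0.0002]] [0.4506 0.0893] [0.4506 0.0918]
objective_oil [[ 0.4346 -0.036  -0.007   0.0005]] [ 0.4343 -0.0308] [ 0.4337 -0.0327]
drying_rack [[0.4403 0.007  0.0251 0.0003]] [0.4411 0.0026] [0.4416 0.0049]
```

The rack holds mid (352,98), low (350,157), oil (343,212) and macro (342,265), top to bottom. The box and bottle are clear, to the right. I'll refine the positions with the depth point cloud.

```bash
cat >> h.py <<'E'
def cloud(ci,d):
    v,u=np.mgrid[0:400,0:640];m=d>0
    o,r=ray('',np.c_[u[m],v[m]],ci);return o+r*d[m][:,None],np.c_[u[m],v[m]]
def rect(P):
    (c,s,a)=cv2.minAreaRect(P[:,:2].astype(np.float32)*1000);return np.round(c,1),np.round(s,1),round(a,2)
def circ(P,r,c0):
    from scipy.optimize import least_squares
    return least_squares(lambda c:np.hypot(P[:,0]-c[0],P[:,1]-c[1])-r,c0,loss='soft_l1',f_scale=.001).x
E
python3 - <<'E'
import pickle
from h import *
np.set_printoptions(precision=4,suppress=True)
D=dict(macro=((.431,-.092),.020,.034,.044),low=((.445,.029),.0165,.038,.052),mid=((.450,.090),.013,.040,.059),oil=((.434,-.033),.0095,.044,.066))
for t in('w1','w2'):
    ci,p,d,_,O=pickle.load(open(t+'.pkl','rb'));P,uv=cloud(ci,d)
    k=(abs(P[:,0]-.44)<.06)&(abs(P[:,1])<.16)
    m=k&(abs(P[:,2]-.014)<.004); print(t,'rack z',np.median(P[m,2]),'table',np.median(P[k&(P[:,2]<.006),2]),rect(P[m]))
    for n,(c,r,hb,ht) in D.items():
        q=P[(np.hypot(P[:,0]-c[0],P[:,1]-c[1])<.03)&(P[:,2]>.02)]
        side=q[(q[:,2]<hb+.006)&(q[:,2]>.018)]; zt=np.percentile(q[:,2],98); top=q[q[:,2]>zt-.003]
        print(n,'side',len(side),circ(side,r,c),'top z',zt,'top c',top[:,:2].mean(0),len(top))
E
```

```text
w1 rack z 0.013112697203888246 table -0.0008187559325381066 (array([440.9,  -1.1]), array([251.6,  64.2]), 84.65)
macro side 261 [ 0.43   -0.0958] top z 0.05190635970858948 top c [ 0.4302 -0.0949] 725
low side 109 [0.4445 0.0302] top z 0.34014993267331395 top c [0.4664 0.0447] 1825
mid side 37 [0.4513 0.0904] top z 0.06696111907776366 top c [0.4511 0.0907] 217
oil side 159 [ 0.4368 -0.0326] top z 0.07351331977923108 top c [ 0.4366 -0.0317] 56
w2 rack z 0.013124437995811117 table -0.0008287320796232511 (array([440.8,  -1.5]), array([252. ,  64.2]), 84.71)
macro side 217 [ 0.4301 -0.0958] top z 0.05204503142517374 top c [ 0.43   -0.0949] 788
low side 31 [0.4445 0.0304] top z 0.06018582830615127 top c [0.4442 0.0306] 506
mid side 77 [0.4513 0.0907] top z 0.0670155101322623 top c [0.4508 0.0903] 252
oil side 107 [ 0.4368 -0.0326] top z 0.33442732995691804 top c [ 0.4356 -0.0062] 2639
```

```bash
python3 - <<'E'
from h import *
print(go((.57,-.22,.22),1.4))
E
```

```text
(array([-0.9039,  0.8537, -0.0028]), np.float64(0.0173))
```

Emit:
carry_out([
  [[-0.9, 0.85, 0], 0.017],
  [[-0.9, 0.85, 0], 0.017],
  [[-0.9, 0.85, 0], 0.017],
  [[-0.9, 0.85, 0], 0.017],
  [[-0.9, 0.85, 0], 0.017],
  [[-0.9, 0.85, 0], 0.017],
  [[-0.9, 0.85, 0], 0.017],
  [[-0.9, 0.85, 0], 0.017],
  [[-0.9, 0.85, 0], 0.017],
  [[-0.9, 0.85, 0], 0.017],
])

```text
time_s: 5.65
ee_pos: [0.5691, -0.2186, 0.2202]
eef_rot: [3.141, 0.0, 1.403]
force: [-0.4, -0.3, 0.6]
grip_width: 0.0938
grip_force: 0.0
```

```bash
python3 look.py n1 nest_macro nest_low nest_mid nest_oil
```

```text
nest_macro [(array([338.6, 186.8]), 0.9)] [(array([344.1, 189. ]), 0.69)]
nest_low [(array([341.1, 131. ]), 0.72)] [(array([340.9, 133.3]), 0.94)]
nest_mid [(array([335.9, 237.1]), 0.74)] [(array([337.7, 239.4]), 0.63)]
nest_oil [(array([332.8, 281.1]), 0.57)] [(array([334.3, 291.2]), 0.95)]
```

View pics/n1.png

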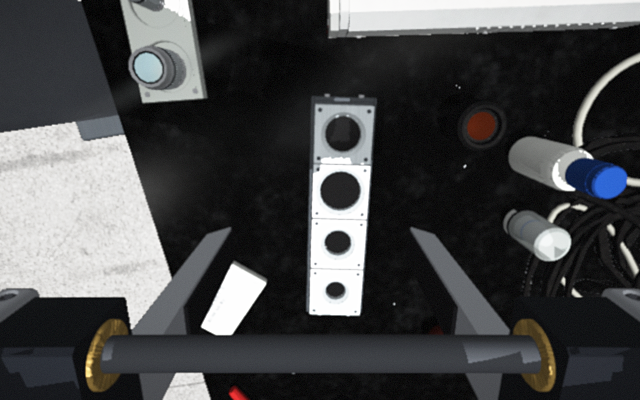

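Emit:
carry_out([
  [[-0.3, 0, 0], 0],
  [[-0.3, 0, 0], 0],
  [[-0.3, 0, 0], 0],
  [[-0.3, 0, 0], 0],
])

```text
time_s: 6.5
ee_pos: [0.5593, -0.2779, 0.2193]
eef_rot: [-3.141, -0.0, 1.402]
force: [-0.6, -0.4, -0.8]
grip_width: 0.0939
grip_force: 0.0
```

```bash
python3 look.py n2 nest_macro nest_low nest_mid nest_oil; python3 - <<'E'
import pickle
from h import *
np.set_printoptions(precision=4,suppress=True)
for t in('n1','n2'):
    ci,p,d,res,O=pickle.load(open(t+'.pkl','rb'));P,uv=cloud(ci,d)
    k=(abs(P[:,0]-.575)<.09)&(abs(P[:,1]+.28)<.16)
    m=k&(abs(P[:,2]-.0272)<.003)
    print(t,'top z',np.median(P[m,2]),rect(P[m]))
    # wells: dark floor points
    f=k&(abs(P[:,2]-.0172)<.004)
    im=np.zeros((400,640),np.uint8);im[uv[f,1],uv[f,0]]=255
    n,l,s,c=cv2.connectedComponentsWithStats(im)
    for i in range(1,n):
        if s[i,4]>80:
            q=P[f][l[uv[f,1],uv[f,0]]==i];print(s[i,4],'floor mean',q.mean(0),'z med',np.median(q[:,2]),'enc',cv2.minEnclosingCircle(q[:,:2].astype(np.float32)))
    for q in res:
        if res[q][0]:print(q,at_z('',[res[q][0][0]['location']],.008,ci)[0,:2])
E
```

```text
nest_macro [(array([342.3, 131.6]), 0.85)] [(array([340.5, 132.7]), 0.72)]
nest_low [(array([343.6,  74.4]), 0.67)] [(array([343.6,  67.8]), 0.8)]
nest_mid [(array([341.3, 186.9]), 0.63)] [(array([337.1, 190.6]), 0.75)]
nest_oil [(array([336.9, 237.1]), 0.88)] [(array([334.5, 244.7]), 0.9)]
n1 top z 0.02701600561305631 (array([ 580.5, -281.8]), array([247.2,  60.2]), 78.61)
265 floor mean [ 0.6058 -0.1549  0.0166] z med 0.01682847338848048 enc ((0.6063238382339478, -0.15566986799240112), 0.031171424314379692)
1059 floor mean [ 0.5991 -0.1904  0.0177] z med 0.017650260456982425 enc ((0.5989122986793518, -0.1902710497379303), 0.019488442689180374)
1269 floor mean [ 0.5867 -0.2517  0.0177] z med 0.01764485342580613 enc ((0.5867998600006104, -0.2519156336784363), 0.023064710199832916)
530 floor mean [ 0.5744 -0.3133  0.0178] z med 0.017715796730584515 enc ((0.5743224620819092, -0.31261637806892395), 0.015978960320353508)
276 floor mean [ 0.5622 -0.3747  0.0178] z med 0.017704272342204175 enc ((0.5621671676635742, -0.37434306740760803), 0.011957271955907345)
nest_macro [ 0.5856 -0.2506]
n
[... 264 characters left out ...]
540727972984314), 0.03032880835235119)
1227 floor mean [ 0.5992 -0.1899  0.0177] z med 0.01763457575892019 enc ((0.5989725589752197, -0.1905249059200287), 0.01977982558310032)
1475 floor mean [ 0.5868 -0.251   0.0177] z med 0.017642164306102992 enc ((0.5866258144378662, -0.2511339783668518), 0.022975478321313858)
615 floor mean [ 0.5745 -0.3127  0.0177] z med 0.017622508133113834 enc ((0.5745135545730591, -0.31238749623298645), 0.0159296914935112)
321 floor mean [ 0.562  -0.3742  0.0178] z med 0.017694427323565687 enc ((0.5620623826980591, -0.37327808141708374), 0.012234227731823921)
nest_macro [ 0.589  -0.2486]
nest_low [ 0.5992 -0.1905]
nest_mid [ 0.5785 -0.3101]
nest_oil [ 0.564  -0.3703]
```

Both views agree. The nest wells are round voids at (341,132), (340,190), (337,242) and (335,290) in the picture, with the floor measured at about 18 mm and the tops at 27–28 mm. Macro first.

```bash
cat > plan.py <<'E'
from h import *
import sys
RY,NY=1.478,1.372
OBJ=dict(macro=(.430,-.0955,.0205),low=(.4444,.0304,.022),mid=(.4511,.0905,.023),oil=(.4368,-.0325,.024))
NEST=dict(low=(.5989,-.1904),macro=(.5866,-.2512),mid=(.5744,-.3120),oil=(.5621,-.3728))
k,n=sys.argv[1:3]
z=float(sys.argv[3]) if len(sys.argv)>3 else OBJ[n][2]+(.0105 if k=='n' else 0)
xy=OBJ[n][:2] if k=='o' else NEST[n]
t=np.r_[xy,z];y=RY if k=='o' else NY
o=ctrl.get_obs();print('pos',o['ee_pos'].round(4),'yaw',round(o['eef_rot'][2],4),'grip',round(float(o['grip_width']),4),round(float(o['grip_force']),1))
print(t,*go(t,y))
E
python3 plan.py o macro .12
```

```text
pos [ 0.5593 -0.2782  0.2195] yaw 1.4024 grip 0.0941 0.0
[ 0.43   -0.0955  0.12  ] [ 0.7921 -0.7904  0.4974] -0.012
```

Emit:
carry_out([
  [[0.79, -0.79, 0.3], -0.012],
  [[0.79, -0.79, 0.3], -0.012],
  [[0.79, -0.79, 0.3], -0.012],
  [[0.79, -0.79, 0.3], -0.012],
  [[0.79, -0.79, 0.5], -0.012],
  [[0.79, -0.79, 0.5], -0.012],
  [[0.79, -0.79, 0.5], -0.012],
  [[0.79, -0.79, 0.5], -0.012],
  [[0.79, -0.79, 0.5], -0.012],
])

```text
time_s: 7.85
ee_pos: [0.4311, -0.0971, 0.1205]
eef_rot: [3.14, 0.0, 1.477]
force: [0.3, 0.5, -0.5]
grip_width: 0.0937
grip_force: 0.0
```

```bash
python3 plan.py o macro
```

```text
pos [ 0.4311 -0.0971  0.1205] yaw 1.4767 grip 0.0937 0.0
[ 0.43   -0.0955  0.0205] [ 0.0075 -0.0074  0.5002] -0.0002
```

Emit:
carry_out([
  [[0.0075, -0.0075, 0.2], 0],
  [[0.0075, -0.0075, 0.4], 0],
  [[0.0075, -0.0075, 0.47], 0],
  [[0.0075, -0.0075, 0.5], 0],
  [[0.0075, -0.0075, 0.5], 0],
  [[0.0075, -0.0075, 0.5], 0],
])

```text
time_s: 8.45
ee_pos: [0.4295, -0.0949, 0.0205]
eef_rot: [3.14, 0.0, 1.477]
force: [-0.2, -0.3, 0.3]
grip_width: 0.0944
grip_force: 0.0
```

```bash
python3 plan.py o macro
```

```text
pos [ 0.4295 -0.0949  0.0205] yaw 1.4771 grip 0.0944 0.0
[ 0.43   -0.0955  0.0205] [-0.0026  0.0028  0.0001] -0.0001
```

Within 1 mm. Closing.

Emit:
carry_out([
  [[0, 0, 0], 0],
  [[0, 0, 0], 0],
  [[0, 0, 0], 0],
  [[0, 0, 0], 0],
  [[0, 0, 0], 0],
  [[0, 0, 0], 0],
  [[0, 0, 0], 0],
  [[0, 0, 0], 0],
  [[0, 0, 0], 0],
  [[0, 0, 0], 0],
], hand=1, force=20)

```text
time_s: 9.45
ee_pos: [0.4287, -0.0945, 0.0195]
eef_rot: [3.142, 0.0, 1.478]
force: [0.0, 0.2, 0.4]
grip_width: 0.0397
grip_force: 20.0
```

Emit:
carry_out([
  [[0, 0, -0.1], 0],
  [[0, 0, -0.3], 0],
  [[0, 0, -0.5], 0],
  [[0, 0, -0.5], 0],
  [[0, 0, -0.5], 0],
])

```text
time_s: 9.95
ee_pos: [0.4285, -0.0945, 0.1193]
eef_rot: [3.141, 0.0, 1.477]
force: [-0.0, 0.5, -2.5]
grip_width: 0.0396
grip_force: 20.0
```

```bash
python3 plan.py n macro .12
```

```text
pos [ 0.4285 -0.0945  0.1193] yaw 1.4775 grip 0.0396 20.0
[ 0.5866 -0.2512  0.12  ] [-0.7066  0.8599 -0.0028] 0.0168
```

Emit:
carry_out([
  [[-0.7, 0.86, 0], 0.017],
  [[-0.7, 0.86, 0], 0.017],
  [[-0.7, 0.86, 0], 0.017],
  [[-0.7, 0.86, 0], 0.017],
  [[-0.7, 0.86, 0], 0.017],
  [[-0.7, 0.86, 0], 0.017],
  [[-0.7, 0.86, 0], 0.017],
  [[-0.7, 0.86, 0], 0.017],
  [[-0.7, 0.86, 0], 0.017],
  [[-0.7, 0.86, 0], 0.017],
])

```text
time_s: 10.95
ee_pos: [0.5867, -0.2494, 0.1197]
eef_rot: [3.141, 0.0, 1.371]
force: [0.7, 0.1, -2.3]
grip_width: 0.0396
grip_force: 20.0
```

```bash
python3 plan.py n macro; python3 look.py g1 objective_macro nest_macro
```

```text
pos [ 0.5867 -0.2494  0.1197] yaw 1.3711 grip 0.0396 20.0
[ 0.5866 -0.2512  0.031 ] [-0.0086  0.0014  0.4434] -0.0001
objective_macro [(array([319.8, 235.9]), 0.83)] [(array([321.3, 255. ]), 0.77)]
nest_macro [(array([320.3, 189.3]), 0.91)] [(array([318.8, 183. ]), 0.82)]
```

View pics/g1.png

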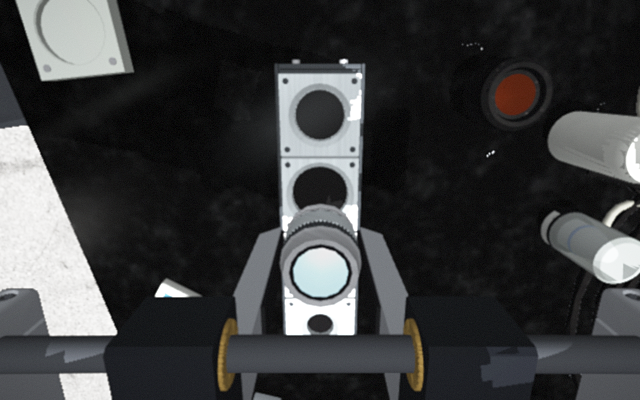

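The macro objective is held upright (lens at (320,270)), with its well just behind it at (320,187), centred in column. I'll check the held offset from depth.

```bash
cat > held.py <<'E'
import pickle,sys
from h import *
np.set_printoptions(precision=4,suppress=True)
ci,p,d,res,O=pickle.load(open(sys.argv[1]+'.pkl','rb'));r,hb=float(sys.argv[2]),float(sys.argv[3])  # radius, barrel top above TCP
P,uv=cloud(ci,d);T=Ro.from_euler('xyz',O['eef_rot']).inv().apply(P-O['ee_pos'])
q=T[(np.hypot(T[:,0],T[:,1])<r+.008)&(abs(T[:,1])<r-.002)&(T[:,2]<.003)&(T[:,2]>-.07)]
zt=np.percentile(q[:,2],2);top=q[q[:,2]<zt+.003]
s=q[(q[:,2]>-hb)&(q[:,2]<.01)]
print('top',zt,'mid of extents',(top.min(0)+top.max(0))/2,'mean',top.mean(0),'side circle',circ(s,r,(0,0)),len(s))
for o in sorted(res): print(o)
E
python3 held.py g1 .02 .021
```

```text
top -0.0323158518461203 mid of extents [-0.0011  0.0007 -0.0312] mean [-0.0004  0.0008 -0.031 ] side circle [-0.0013  0.0008] 1081
nest_macro
objective_macro
```

Emit:
carry_out([
  [[-0.003, -0.002, 0.2], 0],
  [[-0.003, -0.002, 0.34], 0],
  [[-0.003, -0.002, 0.38], 0],
  [[-0.003, -0.002, 0.4], 0],
  [[-0.003, -0.002, 0.42], 0],
  [[-0.003, -0.002, 0.435], 0],
  [[-0.003, -0.002, 0.447], 0],
  [[-0.003, -0.002, 0.447], 0],
  [[-0.003, -0.002, 0.447], 0],
])

```text
time_s: 12.1
ee_pos: [0.5865, -0.2505, 0.0304]
eef_rot: [3.141, 0.0, 1.371]
force: [-0.4, -0.6, -2.3]
grip_width: 0.0396
grip_force: 20.0
```

```bash
python3 plan.py n macro; python3 look.py g2; python3 held.py g2 .02 .021
```

```text
pos [ 0.5865 -0.2505  0.0304] yaw 1.3707 grip 0.0396 20.0
[ 0.5866 -0.2512  0.031 ] [-0.0033  0.0012 -0.0029] -0.0002
top -0.03235506073083727 mid of extents [-0.0009  0.0007 -0.0315] mean [-0.0004  0.0007 -0.031 ] side circle [-0.0012  0.0007] 1177
```

Emit:
carry_out([
  [[0, 0, 0], 0],
  [[0, 0, 0], 0],
  [[0, 0, 0], 0],
  [[0, 0, 0], 0],
  [[0, 0, 0], 0],
  [[0, 0, 0], 0],
  [[0, 0, -0.2], 0],
  [[0, 0, -0.5], 0],
  [[0, 0, -0.6], 0],
  [[0, 0, -0.6], 0],
], hand=-1)

```text
time_s: 13.15
ee_pos: [0.588, -0.2512, 0.1552]
eef_rot: [3.134, 0.002, 1.371]
force: [0.3, -0.2, -0.2]
grip_width: 0.094
grip_force: 0.0
```

```bash
python3 look.py p1; python3 - <<'E'
import pickle
from h import *
ci,p,d,res,O=pickle.load(open('p1.pkl','rb'));P,uv=cloud(ci,d)
q=P[(np.hypot(P[:,0]-.5866,P[:,1]+.2512)<.025)&(P[:,2]>.033)];zt=np.percentile(q[:,2],98);print(zt,q[q[:,2]>zt-.003].mean(0),circ(q[(q[:,2]<.051)],.02,(.5866,-.2512)))
E
python3 plan.py o low .15
```

```text
0.2700978075698823 [ 0.59118023 -0.22850965  0.26939335] [ 0.58700375 -0.25187155]
pos [ 0.587  -0.2507  0.1521] yaw 1.3707 grip 0.0942 0.0
[0.4444 0.0304 0.15  ] [ 1.2359 -0.9783  0.0057] -0.0171
```

Emit:
carry_out([
  [[1, -0.8, 0], -0.017],
  [[1, -0.8, 0], -0.017],
  [[1, -0.8, 0], -0.017],
  [[1, -0.8, 0], -0.017],
  [[1, -0.8, 0], -0.017],
  [[1, -0.8, 0], -0.017],
  [[1, -0.8, 0], -0.017],
  [[1, -0.8, 0], -0.017],
])

```text
time_s: 14.0
ee_pos: [0.4696, -0.0233, 0.1495]
eef_rot: [-3.141, 0.0, 1.477]
force: [0.3, -0.7, 0.2]
grip_width: 0.0939
grip_force: 0.0
```

```bash
python3 plan.py o low
```

```text
pos [ 0.4696 -0.0233  0.1495] yaw 1.4772 grip 0.0939 0.0
[0.4444 0.0304 0.022 ] [ 0.2557 -0.1499  0.6374] -0.0001
```

Emit:
carry_out([
  [[0.256, -0.15, 0.1], 0],
  [[0.256, -0.15, 0.2], 0],
  [[0.256, -0.15, 0.2], 0],
  [[0.256, -0.15, 0.2], 0],
  [[0.256, -0.15, 0.4], 0],
  [[0.256, -0.15, 0.55], 0],
  [[0.256, -0.15, 0.62], 0],
  [[0.256, -0.15, 0.637], 0],
  [[0.256, -0.15, 0.637], 0],
  [[0.256, -0.15, 0.637], 0],
])

```text
time_s: 15.0
ee_pos: [0.4452, 0.0307, 0.0238]
eef_rot: [3.14, -0.0, 1.477]
force: [1.0, 0.5, 0.8]
grip_width: 0.0938
grip_force: 0.0
```

Emit:
carry_out([
  [[0, 0, 0], 0],
  [[0, 0, 0], 0],
  [[0, 0, 0], 0],
  [[0, 0, 0], 0],
  [[0, 0, 0], 0],
  [[0, 0, 0], 0],
  [[0, 0, 0], 0],
  [[0, 0, 0], 0],
  [[0, 0, 0], 0],
  [[0, 0, 0], 0],
], hand=1, force=20)

```text
time_s: 16.0
ee_pos: [0.4442, 0.0312, 0.0226]
eef_rot: [-3.142, -0.0, 1.477]
force: [0.1, -0.6, 0.2]
grip_width: 0.0324
grip_force: 20.0
```

Emit:
carry_out([
  [[0, 0, -0.1], 0],
  [[0, 0, -0.3], 0],
  [[0, 0, -0.5], 0],
  [[0, 0, -0.5], 0],
  [[0, 0, -0.5], 0],
])

```text
time_s: 16.5
ee_pos: [0.4442, 0.0312, 0.1227]
eef_rot: [3.141, -0.0, 1.477]
force: [0.1, -0.1, -2.1]
grip_width: 0.0327
grip_force: 20.0
```

```bash
python3 plan.py n low .12
```

```text
pos [0.4442 0.0312 0.1227] yaw 1.4775 grip 0.0327 20.0
[ 0.5989 -0.1904  0.12  ] [-1.0309  0.8732  0.0142] 0.0168
```

Emit:
carry_out([
  [[-1, 0.87, 0], 0.017],
  [[-1, 0.87, 0], 0.017],
  [[-1, 0.87, 0], 0.017],
  [[-1, 0.87, 0], 0.017],
  [[-1, 0.87, 0], 0.017],
  [[-1, 0.87, 0], 0.017],
  [[-1, 0.87, 0], 0.017],
  [[-1, 0.87, 0], 0.017],
  [[-1, 0.87, 0], 0.017],
  [[-1, 0.87, 0], 0.017],
  [[-1, 0.87, 0], 0.017],
])

```text
time_s: 17.6
ee_pos: [0.5987, -0.1835, 0.1229]
eef_rot: [3.141, 0.0, 1.372]
force: [0.2, 0.7, -1.6]
grip_width: 0.0327
grip_force: 20.0
```

```bash
python3 plan.py n low;python3 look.py g3; python3 held.py g3 .0165 .024
```

```text
pos [ 0.5987 -0.1835  0.1229] yaw 1.3715 grip 0.0327 20.0
[ 0.5989 -0.1904  0.0325] [-0.0337  0.008   0.4518] -0.0001
top -0.037226923992368086 mid of extents [-0.0004  0.0008 -0.0363] mean [-0.0002  0.0008 -0.036 ] side circle [-0.0012  0.0009] 1290
```

Emit:
carry_out([
  [[-0.029, 0.004, 0.1], 0],
  [[-0.029, 0.004, 0.3], 0],
  [[-0.029, 0.004, 0.36], 0],
  [[-0.029, 0.004, 0.39], 0],
  [[-0.029, 0.004, 0.41], 0],
  [[-0.029, 0.004, 0.43], 0],
  [[-0.029, 0.004, 0.447], 0],
  [[-0.029, 0.004, 0.447], 0],
  [[-0.029, 0.004, 0.447], 0],
])

```text
time_s: 18.55
ee_pos: [0.5986, -0.1901, 0.0336]
eef_rot: [3.141, 0.0, 1.371]
force: [-0.2, -0.3, -0.7]
grip_width: 0.0326
grip_force: 20.0
```

```bash
python3 plan.py n low; python3 look.py g4; python3 held.py g4 .0165 .024
```

```text
pos [ 0.5986 -0.1901  0.0336] yaw 1.3706 grip 0.0326 20.0
[ 0.5989 -0.1904  0.0325] [-0.0013  0.0019  0.0057] -0.0002
top -0.0371652284198933 mid of extents [-0.0005  0.0009 -0.0364] mean [-0.0001  0.0008 -0.036 ] side circle [-0.0012  0.0009] 1294
```

Emit:
carry_out([
  [[0, 0, 0.002], 0],
  [[0, 0, 0.002], 0],
  [[0, 0, 0.002], 0],
  [[0, 0, 0.002], 0],
  [[0, 0, 0.002], 0],
  [[0, 0, 0.002], 0],
  [[0, 0, -0.2], 0],
  [[0, 0, -0.5], 0],
  [[0, 0, -0.6], 0],
  [[0, 0, -0.6], 0],
], hand=-1)

```text
time_s: 19.6
ee_pos: [0.6001, -0.1906, 0.1583]
eef_rot: [3.134, 0.001, 1.371]
force: [0.4, -0.2, -0.4]
grip_width: 0.0938
grip_force: 0.0
```

```bash
python3 plan.py o mid .155
```

```text
pos [ 0.6001 -0.1906  0.1583] yaw 1.3708 grip 0.0938 0.0
[0.4511 0.0905 0.155 ] [ 1.2295 -1.0095  0.0073] -0.0171
```

Emit:
carry_out([
  [[1, -0.9, 0], -0.017],
  [[1, -0.9, 0], -0.017],
  [[1, -0.9, 0], -0.017],
  [[1, -0.9, 0], -0.017],
  [[1, -0.9, 0], -0.017],
  [[1, -0.9, 0], -0.017],
  [[1, -0.9, 0], -0.017],
  [[1, -0.9, 0], -0.017],
  [[1, -0.9, 0], -0.017],
])

```text
time_s: 20.5
ee_pos: [0.4622, 0.0409, 0.1529]
eef_rot: [-3.141, 0.0, 1.477]
force: [-1.0, -1.0, 0.3]
grip_width: 0.0938
grip_force: 0.0
```

```bash
python3 plan.py o mid
```

```text
pos [0.4622 0.0409 0.1529] yaw 1.4765 grip 0.0938 0.0
[0.4511 0.0905 0.023 ] [ 0.2416 -0.0783  0.6495] -0.0002
```

Emit:
carry_out([
  [[0.242, -0.078, 0.1], 0],
  [[0.242, -0.078, 0.2], 0],
  [[0.242, -0.078, 0.2], 0],
  [[0.242, -0.078, 0.2], 0],
  [[0.242, -0.078, 0.4], 0],
  [[0.242, -0.078, 0.55], 0],
  [[0.242, -0.078, 0.63], 0],
  [[0.242, -0.078, 0.65], 0],
  [[0.242, -0.078, 0.65], 0],
  [[0.242, -0.078, 0.65], 0],
])

```text
time_s: 21.5
ee_pos: [0.4517, 0.0911, 0.0245]
eef_rot: [3.14, -0.0, 1.477]
force: [0.3, 0.5, 0.2]
grip_width: 0.0937
grip_force: 0.0
```

Emit:
carry_out([
  [[0, 0, 0], 0],
  [[0, 0, 0], 0],
  [[0, 0, 0], 0],
  [[0, 0, 0], 0],
  [[0, 0, 0], 0],
  [[0, 0, 0], 0],
  [[0, 0, 0], 0],
  [[0, 0, 0], 0],
  [[0, 0, 0], 0],
  [[0, 0, 0], 0],
], hand=1, force=20)

```text
time_s: 22.5
ee_pos: [0.4508, 0.0914, 0.0233]
eef_rot: [-3.142, 0.0, 1.477]
force: [-0.8, 0.5, -0.2]
grip_width: 0.0258
grip_force: 20.0
```

Emit:
carry_out([
  [[0, 0, -0.1], 0],
  [[0, 0, -0.3], 0],
  [[0, 0, -0.6], 0],
  [[0, 0, -0.6], 0],
  [[0, 0, -0.6], 0],
])

```text
time_s: 23.0
ee_pos: [0.4514, 0.0915, 0.1444]
eef_rot: [3.139, -0.001, 1.478]
force: [-0.1, 0.1, -1.9]
grip_width: 0.0255
grip_force: 20.0
```

```bash
python3 plan.py n mid .14
```

```text
pos [0.4514 0.0915 0.1444] yaw 1.4775 grip 0.0255 20.0
[ 0.5744 -0.312   0.14  ] [-1.9515  0.8003  0.0231] 0.0168
```

Emit:
carry_out([
  [[-1, 0.4, 0], 0.008],
  [[-1, 0.4, 0], 0.008],
  [[-1, 0.4, 0], 0.008],
  [[-1, 0.4, 0], 0.008],
  [[-1, 0.4, 0], 0.008],
  [[-1, 0.4, 0], 0.008],
  [[-1, 0.4, 0], 0.008],
  [[-1, 0.4, 0], 0.008],
  [[-1, 0.4, 0], 0.008],
])

```text
time_s: 23.9
ee_pos: [0.5116, -0.114, 0.1431]
eef_rot: [-3.141, -0.0, 1.429]
force: [0.1, 0.3, -1.1]
grip_width: 0.0254
grip_force: 20.0
```

```bash
python3 plan.py n mid .14
```

```text
pos [ 0.5116 -0.114   0.1431] yaw 1.4289 grip 0.0254 20.0
[ 0.5744 -0.312   0.14  ] [-0.9359  0.4509  0.0154] 0.0091
```

Emit:
carry_out([
  [[-0.936, 0.45, 0], 0.009],
  [[-0.936, 0.45, 0], 0.009],
  [[-0.936, 0.45, 0], 0.009],
  [[-0.936, 0.45, 0], 0.009],
  [[-0.936, 0.45, 0], 0.009],
  [[-0.936, 0.45, 0], 0.009],
  [[-0.936, 0.45, 0], 0.009],
  [[-0.936, 0.45, 0], 0.009],
  [[-0.936, 0.45, 0], 0.009],
  [[-0.936, 0.45, 0], 0.009],
])

```text
time_s: 24.9
ee_pos: [0.5742, -0.3125, 0.1437]
eef_rot: [3.141, 0.0, 1.372]
force: [-0.2, -1.0, -1.1]
grip_width: 0.0256
grip_force: 20.0
```

```bash
python3 plan.py n mid;python3 look.py g5; python3 held.py g5 .013 .025
```

```text
pos [ 0.5742 -0.3125  0.1437] yaw 1.3716 grip 0.0256 20.0
[ 0.5744 -0.312   0.0335] [3.000e-03 2.000e-04 5.508e-01] -0.0001
top -0.04335533895996063 mid of extents [-0.0003  0.0006 -0.0424] mean [-0.      0.0008 -0.0423] side circle [-0.0012  0.0008] 943
```

Emit:
carry_out([
  [[0.007, -0.004, 0.2], 0],
  [[0.007, -0.004, 0.4], 0],
  [[0.007, -0.004, 0.46], 0],
  [[0.007, -0.004, 0.49], 0],
  [[0.007, -0.004, 0.51], 0],
  [[0.007, -0.004, 0.53], 0],
  [[0.007, -0.004, 0.548], 0],
  [[0.007, -0.004, 0.548], 0],
  [[0.007, -0.004, 0.548], 0],
])

```text
time_s: 25.85
ee_pos: [0.5737, -0.3119, 0.0341]
eef_rot: [3.141, 0.0, 1.371]
force: [0.1, 0.5, -1.2]
grip_width: 0.0254
grip_force: 20.0
```

```bash
python3 plan.py n mid; python3 look.py g6; python3 held.py g6 .013 .025
```

```text
pos [ 0.5737 -0.3119  0.0341] yaw 1.3707 grip 0.0254 20.0
[ 0.5744 -0.312   0.0335] [0.0001 0.0034 0.003 ] -0.0002
top -0.04339442938343853 mid of extents [-0.0005  0.0008 -0.0424] mean [-0.      0.0008 -0.0423] side circle [-0.0012  0.0008] 934
```

Emit:
carry_out([
  [[0, 0, 0.002], 0],
  [[0, 0, 0.002], 0],
  [[0, 0, 0.002], 0],
  [[0, 0, 0.002], 0],
  [[0, 0, 0.002], 0],
  [[0, 0, 0.002], 0],
  [[0, 0, 0.002], 0],
  [[0, 0, -0.2], 0],
  [[0, 0, -0.5], 0],
  [[0, 0, -0.65], 0],
  [[0, 0, -0.65], 0],
], hand=-1)

```text
time_s: 27.0
ee_pos: [0.5754, -0.3129, 0.1703]
eef_rot: [3.132, 0.003, 1.371]
force: [-0.1, 0.5, -0.8]
grip_width: 0.0939
grip_force: 0.0
```

```bash
python3 plan.py o oil .165
```

```text
pos [ 0.5754 -0.3129  0.1703] yaw 1.3707 grip 0.0939 0.0
[ 0.4368 -0.0325  0.165 ] [ 1.2362 -0.958   0.0136] -0.0171
```

Emit:
carry_out([
  [[1, -0.9, 0], -0.017],
  [[1, -0.9, 0], -0.017],
  [[1, -0.9, 0], -0.017],
  [[1, -0.9, 0], -0.017],
  [[1, -0.9, 0], -0.017],
  [[1, -0.9, 0], -0.017],
  [[1, -0.9, 0], -0.017],
  [[1, -0.9, 0], -0.017],
  [[1, -0.9, 0], -0.017],
])

```text
time_s: 27.9
ee_pos: [0.4373, -0.0808, 0.1634]
eef_rot: [-3.141, 0.0, 1.477]
force: [-0.5, 0.6, -0.9]
grip_width: 0.0937
grip_force: 0.0
```

```bash
python3 plan.py o oil
```

```text
pos [ 0.4373 -0.0808  0.1634] yaw 1.4768 grip 0.0937 0.0
[ 0.4368 -0.0325  0.024 ] [ 0.2402 -0.0253  0.6971] -0.0002
```

Emit:
carry_out([
  [[0.24, -0.029, 0.1], 0],
  [[0.24, -0.029, 0.2], 0],
  [[0.24, -0.029, 0.2], 0],
  [[0.24, -0.029, 0.2], 0],
  [[0.24, -0.029, 0.4], 0],
  [[0.24, -0.029, 0.6], 0],
  [[0.24, -0.029, 0.68], 0],
  [[0.24, -0.029, 0.697], 0],
  [[0.24, -0.029, 0.697], 0],
  [[0.24, -0.029, 0.697], 0],
])

```text
time_s: 28.9
ee_pos: [0.4366, -0.0322, 0.0256]
eef_rot: [3.139, 0.0, 1.477]
force: [1.0, -0.3, 0.4]
grip_width: 0.0942
grip_force: 0.0
```

Emit:
carry_out([
  [[0, 0, 0], 0],
  [[0, 0, 0], 0],
  [[0, 0, 0], 0],
  [[0, 0, 0], 0],
  [[0, 0, 0], 0],
  [[0, 0, 0], 0],
  [[0, 0, 0], 0],
  [[0, 0, 0], 0],
  [[0, 0, 0], 0],
  [[0, 0, 0], 0],
  [[0, 0, 0], 0],
], hand=1, force=15)

```text
time_s: 30.0
ee_pos: [0.4356, -0.0317, 0.0242]
eef_rot: [3.142, -0.0, 1.477]
force: [0.9, 1.0, -0.2]
grip_width: 0.0184
grip_force: 15.0
```

Emit:
carry_out([
  [[0, 0, -0.1], 0],
  [[0, 0, -0.3], 0],
  [[0, 0, -0.6], 0],
  [[0, 0, -0.6], 0],
  [[0, 0, -0.6], 0],
])

```text
time_s: 30.5
ee_pos: [0.4362, -0.0317, 0.1453]
eef_rot: [3.139, 0.0, 1.478]
force: [-0.3, -0.4, -2.6]
grip_width: 0.0186
grip_force: 15.0
```

```bash
python3 plan.py n oil .14
```

```text
pos [ 0.4362 -0.0317  0.1453] yaw 1.4775 grip 0.0186 15.0
[ 0.5621 -0.3728  0.14  ] [-1.6392  0.7855  0.0294] 0.0168
```

Emit:
carry_out([
  [[-1, 0.45, 0], 0.008],
  [[-1, 0.45, 0], 0.008],
  [[-1, 0.45, 0], 0.008],
  [[-1, 0.45, 0], 0.008],
  [[-1, 0.45, 0], 0.008],
  [[-1, 0.45, 0], 0.008],
  [[-1, 0.45, 0], 0.008],
  [[-1, 0.45, 0], 0.008],
  [[-1, 0.45, 0], 0.008],
])

```text
time_s: 31.4
ee_pos: [0.5064, -0.2381, 0.144]
eef_rot: [-3.141, -0.0, 1.428]
force: [0.3, -0.8, -0.9]
grip_width: 0.0186
grip_force: 15.0
```

```bash
python3 plan.py n oil .14
```

```text
pos [ 0.5064 -0.2381  0.144 ] yaw 1.4284 grip 0.0186 15.0
[ 0.5621 -0.3728  0.14  ] [-0.6271  0.371   0.02  ] 0.009
```

Emit:
carry_out([
  [[-0.627, 0.37, 0], 0.009],
  [[-0.627, 0.37, 0], 0.009],
  [[-0.627, 0.37, 0], 0.009],
  [[-0.627, 0.37, 0], 0.009],
  [[-0.627, 0.37, 0], 0.009],
  [[-0.627, 0.37, 0], 0.009],
  [[-0.627, 0.37, 0], 0.009],
  [[-0.627, 0.37, 0], 0.009],
  [[-0.627, 0.37, 0], 0.009],
])

```text
time_s: 32.3
ee_pos: [0.562, -0.3734, 0.1448]
eef_rot: [3.141, 0.0, 1.371]
force: [1.0, 0.4, -0.8]
grip_width: 0.0185
grip_force: 15.0
```

```bash
python3 plan.py n oil;python3 look.py g7; python3 held.py g7 .0095 .027
```

```text
pos [ 0.562  -0.3734  0.1448] yaw 1.3713 grip 0.0185 15.0
[ 0.5621 -0.3728  0.0345] [ 3.000e-03 -2.000e-04  5.514e-01] -0.0001
top -0.04903521109983874 mid of extents [ 0.0001  0.0006 -0.0482] mean [ 0.0003  0.0007 -0.0481] side circle [-0.001   0.0008] 711
```

View pics/g7.png

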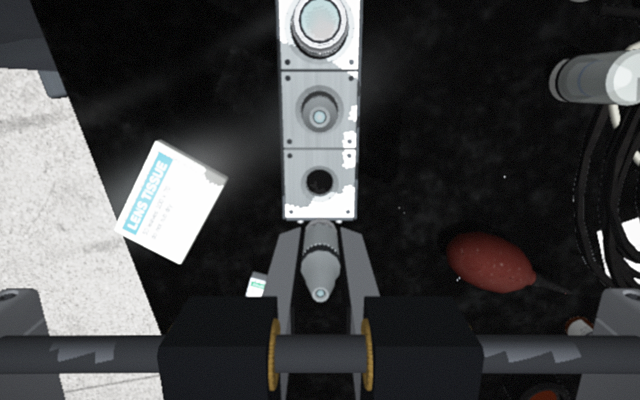

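Oil is held straight (tip at (320,295)) and its well is at (320,181). Mid (319,112) and macro (320,25) stand centred in their nests.

Emit:
carry_out([
  [[0.005, -0.004, 0.2], 0],
  [[0.005, -0.004, 0.4], 0],
  [[0.005, -0.004, 0.46], 0],
  [[0.005, -0.004, 0.49], 0],
  [[0.005, -0.004, 0.51], 0],
  [[0.005, -0.004, 0.53], 0],
  [[0.005, -0.004, 0.548], 0],
  [[0.005, -0.004, 0.548], 0],
  [[0.005, -0.004, 0.548], 0],
])

```text
time_s: 33.25
ee_pos: [0.5614, -0.3729, 0.0351]
eef_rot: [3.141, 0.0, 1.371]
force: [0.4, -0.2, -1.6]
grip_width: 0.0184
grip_force: 15.0
```

```bash
python3 plan.py n oil; python3 look.py g8; python3 held.py g8 .0095 .027
```

```text
pos [ 0.5614 -0.3729  0.0351] yaw 1.3707 grip 0.0184 15.0
[ 0.5621 -0.3728  0.0345] [0.0009 0.0032 0.0032] -0.0002
top -0.04909840523587945 mid of extents [ 0.0002  0.0006 -0.0482] mean [ 0.0004  0.0008 -0.0481] side circle [-0.0009  0.0008] 719
```

Emit:
carry_out([
  [[0, 0, 0.002], 0],
  [[0, 0, 0.002], 0],
  [[0, 0, 0.002], 0],
  [[0, 0, 0.002], 0],
  [[0, 0, 0.002], 0],
  [[0, 0, 0.002], 0],
  [[0, 0, 0.002], 0],
  [[0, 0, -0.2], 0],
  [[0, 0, -0.5], 0],
  [[0, 0, -0.9], 0],
  [[0, 0, -0.9], 0],
  [[0, 0, -0.9], 0],
], hand=-1)

```text
time_s: 34.5
ee_pos: [0.5627, -0.3737, 0.2217]
eef_rot: [3.132, 0.004, 1.371]
force: [0.2, 0.5, -0.5]
grip_width: 0.0941
grip_force: 0.0
```

Emit:
carry_out([
  [[0.4, 0, 0], 0],
  [[0.4, 0, 0], 0],
  [[0.4, 0, 0], 0],
  [[0.4, 0, 0], 0],
  [[0.4, 0, 0], 0],
  [[0.4, 0, 0], 0],
])

```text
time_s: 35.1
ee_pos: [0.5768, -0.2953, 0.2143]
eef_rot: [-3.141, -0.0, 1.369]
force: [0.2, -0.1, 0.4]
grip_width: 0.0938
grip_force: 0.0
```

```bash
python3 look.py f1; python3 - <<'E'
import pickle
from h import *
np.set_printoptions(precision=4,suppress=True)
ci,p,d,res,O=pickle.load(open('f1.pkl','rb'));P,uv=cloud(ci,d)
print(O['time_s'])
for n,c,r,h in(('low',(.5989,-.1904),.0165,.052),('macro',(.5866,-.2512),.02,.044),('mid',(.5744,-.312),.013,.059),('oil',(.5621,-.3728),.0095,.066)):
    q=P[(np.hypot(P[:,0]-c[0],P[:,1]-c[1])<r+.004)&(P[:,2]>.033)&(P[:,2]<.1)];zt=np.percentile(q[:,2],98)
    print(n,'top',zt,'expected',.018+h-.0005,q[q[:,2]>zt-.003].mean(0)[:2]-c,circ(q[(q[:,2]<.045)],r,c)-c)
s,_=camera('scene');cv2.imwrite('pics/fs.png',cv2.resize(s[110:290,180:500],None,fx=2.5,fy=2.5,interpolation=2))
E
```

```text
35.1
low top 0.07001903684148919 expected 0.06949999999999999 [ 0.0002 -0.0007] [ 0.0033 -0.0009]
macro top 0.06210917150690072 expected 0.0615 [0.0006 0.0001] [ 0.0003 -0.0006]
mid top 0.07664087920756776 expected 0.0765 [ 0.     -0.0002] [-0.    -0.001]
oil top 0.08359280845181201 expected 0.0835 [0.0001 0.0003] [-0.     -0.0009]
```

View pics/fs.png

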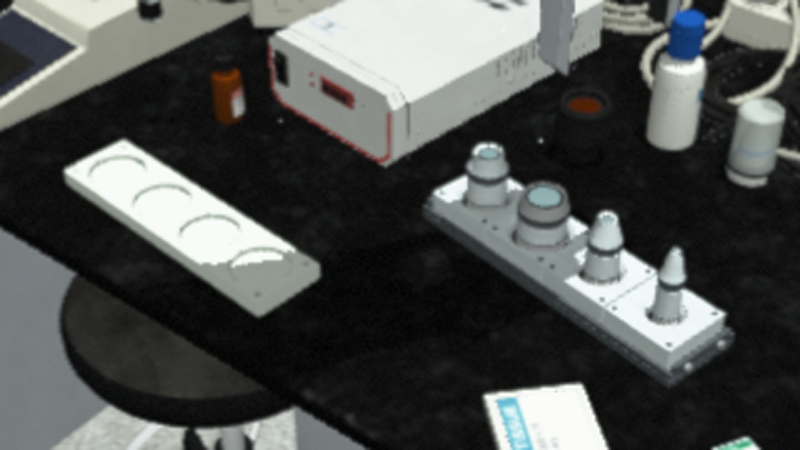

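View pics/f1.png

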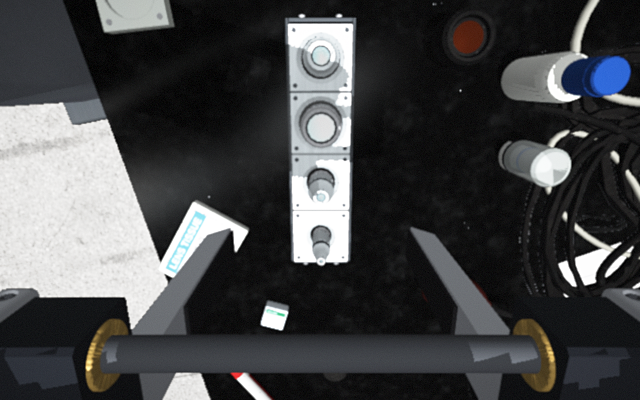

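All four stand upright at the expected heights: low (320,55), macro (320,125), mid (320,187) and oil (320,243) in the wrist view. In the scene view the bottle is unchanged at (228,95) and the rack is empty. Handing in.

```bash
python3 -c "
from station import ctrl
print(ctrl.hand_in())"
```

```text
the job is handed in; nothing more can be done
None
```

All four objectives stand upright in their matching nests, with tops within 1 mm of the height expected when fully down; the bottle was not moved, and the job was handed in at about 35 s.

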